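# Line up the calibration weights by height

### The job

Line up the four steel calibration weights on the tray in order of height, one standing upright in the middle of each white mark: the tallest on the mark next to the tray's metal handle, then ever shorter away from it. Set them down rather than drop them, never let one tip over, and leave the beaker and the vial where they are.

Things in the scene. Friction and masses are not known exactly. Their poses are not given: they have to be found in the camera images.
- weight_500_center (a point): the tallest and thickest of the four bright steel calibration weights, 500 g: an upright plain cylinder 38 mm in diameter and 46 mm high with a smaller round knob on top (24 mm), 66 mm high in all, standing on the bench at the start. This point is its centre line, half-way up (33 mm over its foot), its z axis up along the weight.
- weight_200_center (a point): the second tallest of the four bright steel calibration weights, 200 g: an upright plain cylinder 28 mm in diameter and 36 mm high with a smaller round knob on top (17 mm), 52 mm high in all, standing on the bench at the start. This point is its centre line, half-way up (26 mm over its foot), its z axis up along the weight.
- weight_100_center (a point): the third tallest of the four bright steel calibration weights, 100 g: an upright plain cylinder 22 mm in diameter and 28 mm high with a smaller round knob on top (14 mm), 42 mm high in all, standing on the bench at the start. This point is its centre line, half-way up (21 mm over its foot), its z axis up along the weight.
- weight_50_center (a point): the shortest and thinnest of the four bright steel calibration weights, 50 g: an upright plain cylinder 18 mm in diameter and 21 mm high with a smaller round knob on top (11 mm), 33 mm high in all, standing on the bench at the start. This point is its centre line, half-way up (16.5 mm over its foot), its z axis up along the weight.
- mark_a: one of four alike flat white round marks, 48 mm in diameter, 2 mm thick, 75 mm apart in a straight row on a fixed black tray (70 x 385 mm, 10 mm high); this one is at the tray's +y end (the tray's own y axis). Origin: centre of its underside, on the tray's top; the top of the mark, where a weight stands, is 2 mm higher. Its y axis runs along the row, x across it, z up.
- mark_b: one of four alike flat white round marks, 48 mm in diameter, 2 mm thick, 75 mm apart in a straight row on a fixed black tray (70 x 385 mm, 10 mm high); this one is second from the +y end. Origin: centre of its underside, on the tray's top; the top of the mark, where a weight stands, is 2 mm higher. Its y axis runs along the row, x across it, z up.
- mark_c: one of four alike flat white round marks, 48 mm in diameter, 2 mm thick, 75 mm apart in a straight row on a fixed black tray (70 x 385 mm, 10 mm high); this one is third from the +y end. Origin: centre of its underside, on the tray's top; the top of the mark, where a weight stands, is 2 mm higher. Its y axis runs along the row, x across it, z up.
- mark_d: one of four alike flat white round marks, 48 mm in diameter, 2 mm thick, 75 mm apart in a straight row on a fixed black tray (70 x 385 mm, 10 mm high); this one is at the -y end. Origin: centre of its underside, on the tray's top; the top of the mark, where a weight stands, is 2 mm higher. Its y axis runs along the row, x across it, z up.
- end_handle: bright metal arched handle, a 10 mm round bar standing across the tray, 64 mm long over its feet and 30 mm high, fixed at one end of the row, in line with the marks and 60 mm beyond the end mark; which end differs from start to start. The other end has only a flat 14 mm screw head. Origin: under its middle, on the tray's top.
- beaker: small clear glass beaker, 46 mm wide and 57 mm high, on the bench to the right of the work; a bystander. Origin: centre of its underside.
- vial: white sample vial with a blue cap, 23 mm wide and 60 mm high, on the bench to the right of the work; a bystander. Origin: centre of its underside.
Mind the look-alikes: they are no part of the job. What is shaped like the part that bears weight_500_center but blue is not meant.

How it is judged (in metres and radians):
At the end, for the whole second after the job is handed in: The four weights stand upright (within 0.1 rad) on the four marks, each centred within 12 mm, tallest next to the handle and descending in height away from it; all are at rest (((horizontal distance between end_handle and mark_a below 0.1 m and horizontal distance between weight_500_center and mark_a below 0.012 m and horizontal distance between weight_200_center and mark_b below 0.012 m and horizontal distance between weight_100_center and mark_c below 0.012 m and horizontal distance between weight_50_center and mark_d below 0.012 m and z of weight_500_center in the frame of mark_a between 0.031 and 0.039 m and z of weight_200_center in the frame of mark_b between 0.024 and 0.032 m and z of weight_100_center in the frame of mark_c between 0.019 and 0.027 m and z of weight_50_center in the frame of mark_d between 0.0145 and 0.0225 m) or (horizontal distance between end_handle and mark_d below 0.1 m and horizontal distance between weight_500_center and mark_d below 0.012 m and horizontal distance between weight_200_center and mark_c below 0.012 m and horizontal distance between weight_100_center and mark_b below 0.012 m and horizontal distance between weight_50_center and mark_a below 0.012 m and z of weight_500_center in the frame of mark_d between 0.031 and 0.039 m and z of weight_200_center in the frame of mark_c between 0.024 and 0.032 m and z of weight_100_center in the frame of mark_b between 0.019 and 0.027 m and z of weight_50_center in the frame of mark_a between 0.0145 and 0.0225 m)) and angle between each of weight_500_center, weight_200_center, weight_100_center, weight_50_center's own z axis and vertical below 0.1 rad and linear speed of each of weight_500, weight_200, weight_100, weight_50 below 0.02 m/s); the robot touches nothing.
It fails at once if a weight is tipped over (angle between any of weight_500_center, weight_200_center, weight_100_center, weight_50_center's own z axis and vertical above 0.6 rad).
It fails at once if a weight is dropped (falls freely about 20 mm or more) ((contact force between the fingers and weight_500 below 0.05 N and linear speed of weight_500 above 0.6 m/s) or (contact force between the fingers and weight_200 below 0.05 N and linear speed of weight_200 above 0.6 m/s) or (contact force between the fingers and weight_100 below 0.05 N and linear speed of weight_100 above 0.6 m/s) or (contact force between the fingers and weight_50 below 0.05 N and linear speed of weight_50 above 0.6 m/s)).
It fails at once if the beaker or the vial is moved by more than 20 mm (distance of any of beaker, vial from where it was at the start of the episode above 0.02 m).
It also fails if it takes over 99 s, if anything falls off the work surface, if the arm or the gripper's body presses on something with over 40 N, if the wrist force passes 120 N, or if a joint passes its speed limit or range.

### The arm

A 6-joint arm with a two-finger parallel gripper is mounted at the origin on the work surface; the furniture and walls round the work are solid. World frame = base frame: x ahead of the robot, y to its left, z up, the work surface at z = 0. Lengths are in m, angles in degrees, forces in N, time in s.
With the tool pointing down it reaches from about 0.25 to 0.725 m from the base axis. Payload 9.7 kg.
Tool frame: the origin (TCP) lies midway between the tips of the shut fingers; the grasp point (between the pads) lies 19 mm behind it; z points along the fingers, x is the direction in which the jaws open and shut, and the axes are right-handed (so a half turn about z gives the same grasp; the last joint's range is limited). The gripper opens to 85 mm and grips with 20 to 120 N. Pads are 22 mm wide; open, the fingers measure 114 mm over their backs; the gripper's body (76 mm by 85 mm) begins 54 mm behind the grasp point. The pads swing forward as they close: fully open they stand 13 mm farther back than shut.
Start: joints at [69.213, 4.979, 10.078, 95.1, 0, 90], TCP at [0.195, 0.514, 0.231] pointing down, gripper open.
Joint ranges: [-179.16, 179.16], [-48.56, 103.87], [-65.8, 70.77], [-126.05, 130.52], [-82.76, 87.17], [-180, 180]. Speed limits (degrees/s): [127.2, 127.2, 147.25, 180, 180, 180].

### API

Orientations are given as [roll, pitch, yaw] about the fixed x, y, z axes, in that order (R = Rz(yaw) Ry(pitch) Rx(roll)).
In Python, from workcell import sensors, camera, get_calibration, bot, recognise, place_of gives the robot as it stands. The module is installed in compiled form; this text tells all that it offers.
- The arm moves only by the tool send_rows, never from a script. Its argument "plan" is a list of rows, each a list of 3 entries, a list of its own where there are three numbers: the shift along the tool's x, y, z normalised to -1 to 1, where 1 is 0.3 m, then the turn, a rotation vector about the tool's x, y, z normalised to -1 to 1, where 1 is pi rad, then the closure, from -1 (fully open) to 1 (shut). In form: [[[x, y, z], [rx, ry, rz], claw], ...]. A call has 1 to 10 rows; each row is the pose to reach, as a shift and turn from the pose commanded when the call began, along the tool's axes at that moment, turning the shorter way round; what a row does not reach only later rows make up. A row lasts 1/10 s, in which the tool goes at most 50 mm and 8.59 degrees, less where a joint would pass 70% of its speed; a pose out of reach is approached as far as the arm can. A call with a number of a shift or a turn outside -1 to 1 is refused whole. A call with a gripper value outside its range is refused whole. The fingers move at their own pace and stop on an object; "force" is the grip in N (left out, the last holds). Time passes only in rows, so rows that repeat a pose let the fingers close. It gives the time, the measured TCP pose, the force and the opening at its end, in the units of the state.
- sensors.get_obs(): the state, without advancing time (a new reading comes with each control period).
- camera(name): name is "scene" or "top" or "wrist"; returns the picture (420x560x3 uint8, blue, green, red); there is no depth.
- get_calibration(name): a dict with "fx", "fy", "cx", "cy" (pixels), "R" (3x3) and "t" (3): a world point X has camera coordinates R X + t. Camera axes: x right, y down, z forward; pixel columns grow to the right and rows downward; lengths in m; the calibration is good to about 2 mm. A picture is of the moment at which its call begins: read the wrist's pose just before it. get_calibration takes no time and is no camera call; for the wrist camera it gives the pose at the moment of the call.
- bot.job_done(): hands the job in, once; it reports no verdict.
Trained networks look in the newest picture that a camera, given by its name, has taken for a name from the list of things; names that differ only in an ending like _2 or _b are one class to them, and where a whole thing is asked for, a point or a joint stands for the part that bears it (a point fixed in the world has none). Each returns a list of dicts, best first, with "p" (0 to 1); they miss things now and then, are a little off and sometimes report something else, mostly with a low value. They report only what shows in the picture. A call takes as long as a camera call. They do not tell look-alikes from the thing itself.
- recognise(label, camera): "point" ([column, row] in pixels, amid what is visible of it).
- place_of(label, camera): "point" ([column, row] in pixels: a listed point, or the origin of a listed thing).
The state is a dict: "time": time; "q": joint angles; "qd": joint speeds; "joint_efforts": joint torques, N m; "ee_pos": TCP position; "tcp_rot": TCP orientation; "wrist_force": force on the tool from outside, world axes, zero at the start; "torque": the same for the moment, N m; "opening": finger opening in m.
Only numpy, scipy, OpenCV 4.12 (cv2) and the standard library are available. Lean on these libraries where they do the work, as an engineer would, in place of code of your own. Each camera call takes 0.05 s, during which the arm holds its last target. There are 200 camera calls.

## Working session

There is one attempt and no reset: what is moved stays moved. The work goes in short steps, Python scripts to look and compute and a tool call to move; the robot and the scene stay as the last step left them, time stands still between calls to the robot, and variables do not carry over. Pictures are saved under pics/ and viewed, on a budget of 14 in all, crops included, one or two more only if the job needs it, and the job is handed in when it is done.

Besides the shell and the picture viewer there is one more tool, called after "Emit:" by a JSON object that holds its "api" and its "payload", one argument or row to a line. send_rows: Moves the arm, as the interface text tells. Scaled input: -1 to 1 covers 0.3 m each way for a shift and pi rad each way for a turn. Its arguments: {"type":"object","properties":{"plan":{"type":"array"},"force":{"type":"number"}},"required":["plan"]}

```bash
mkdir -p pics
python3 - <<'E'
from workcell import *
import cv2
print(sensors.get_obs())
for c in("scene","top"):
    cv2.imwrite(f"pics/{c}0.png",camera(c))
    k=get_calibration(c);print(c,k)
    for l in["weight_500_center","weight_200_center","weight_100_center","weight_50_center","mark_a","end_handle","beaker","vial"]:
        print(l,[(d["p"].__round__(2),[round(float(v)) for v in d["point"]]) for d in place_of(l,c)][:5])
E
```

```text
{'time': 0.0, 'q': array([6.92099700e+01, 5.01094457e+00, 1.00338129e+01, 9.50983715e+01,
       7.32186683e-05, 9.00031246e+01]), 'qd': array([-0.01096644,  0.01240791,  0.05278259,  0.08114135,  0.07070507,
       -0.01189599]), 'joint_efforts': array([-4.48783379e-03, -5.20388210e+01,  4.64800572e+01,  1.63823145e-02,
       -2.41692560e-04,  1.29944021e-05]), 'ee_pos': array([0.19513929, 0.51397825, 0.23057881]), 'tcp_rot': array([-1.79999931e+02,  7.55032187e-02,  6.92068454e+01]), 'wrist_force': array([ 0.93599297,  0.53856053, -0.07256363]), 'torque': array([-0.03153254, -0.02107225,  0.01332262]), 'opening': 0.08545561440680043}
scene {'fx': 380.2327970192803, 'fy': 380.2327970192803, 'cx': 266.9032998115962, 'cy': 212.26399946949516, 'R': array([[ 0.60631365, -0.79501565, -0.01827193],
       [-0.38033705, -0.26972984, -0.88464091],
       [ 0.69837489,  0.54331936, -0.46591479]]), 't': array([-0.37319996,  0.25567243,  0.76559321])}
weight_500_center [(0.85, [261, 249]), (0.79, [260, 231])]
weight_200_center [(0.47, [207, 223])]
weight_100_center [(0.51, [170, 205])]
weight
[... 246 characters left out ...]
563618824, 'fy': 386.09323563618824, 'cx': 277.6881141594044, 'cy': 212.81238660977658, 'R': array([[ 0.00549168, -0.99982787, -0.01772212],
       [-0.98501194, -0.00235324, -0.17247013],
       [ 0.17239874,  0.01840365, -0.98485531]]), 't': array([-0.05291578,  0.54321775,  1.11540081])}
weight_500_center [(0.65, [282, 230]), (0.57, [297, 254]), (0.23, [162, 236])]
weight_200_center [(0.38, [229, 247])]
weight_100_center [(0.68, [226, 248]), (0.64, [162, 239]), (0.27, [310, 181])]
weight_50_center [(0.58, [371, 243])]
mark_a [(0.63, [310, 181]), (0.52, [263, 191]), (0.51, [240, 195]), (0.51, [284, 188])]
end_handle [(0.37, [327, 182])]
beaker [(0.77, [407, 202])]
vial [(0.57, [419, 240])]
```

View pics/scene0.png

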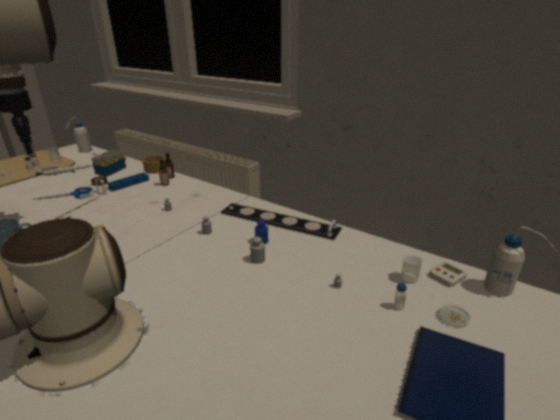

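View pics/top0.png

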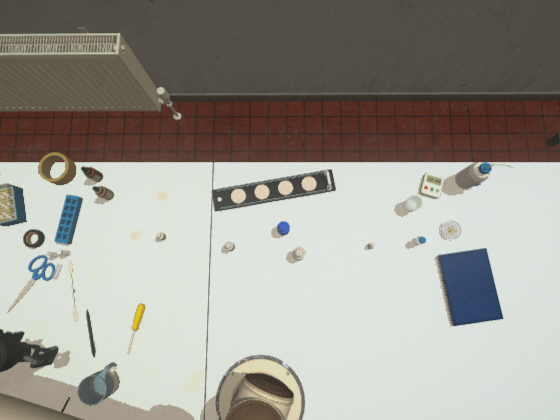

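The scene picture shows the steel 500 at (258,250), with the blue look-alike at (261,231). The other weights are the 200 at (207,226), the 100 at (168,205) and the 50 at (338,282). In the top picture they are at (299,255), (229,247), (161,237) and (370,246), and the blue one is at (284,228). The handle is at the right (-y) end of the tray, near (330,181). Next I triangulate and take a close crop.

```bash
cat > h.py <<'E'
import numpy as np,cv2
from workcell import *
def ray(k,p):
    R=np.array(k["R"]);d=R.T@np.array([(p[0]-k["cx"])/k["fx"],(p[1]-k["cy"])/k["fy"],1]);return -R.T@np.array(k["t"]),d
def onz(k,p,z):
    c,d=ray(k,p);return c+d*(z-c[2])/d[2]
def px(k,X):
    v=np.array(k["R"])@np.array(X)+k["t"];return np.array([k["fx"]*v[0]/v[2]+k["cx"],k["fy"]*v[1]/v[2]+k["cy"]])
E
python3 - <<'E'
from h import *
np.set_printoptions(precision=4,suppress=True)
s,t=get_calibration("scene"),get_calibration("top")
for n,a,b,z in[("500",(258,250),(299,255),.033),("blue",(261,231),(284,228),.033),("200",(207,226),(229,247),.026),("100",(168,205),(161,237),.021),("50",(338,282),(370,246),.0165)]:
    print(n,onz(s,a,z),onz(t,b,z))
for p in[(310,183),(285.5,187),(262,191),(238,195.5)]:print("mark",onz(t,p,.012))
print("handle",onz(t,(330,181),.03))
print(get_calibration("wrist"))
im=cv2.imread("pics/top0.png")[165:275,140:390]
cv2.imwrite("pics/crop.png",cv2.resize(im,None,fx=3.2,fy=3.2,interpolation=cv2.INTER_CUBIC))
E
```

```text
500 [ 0.4233 -0.1184  0.033 ] [ 0.4181 -0.1149  0.033 ]
blue [ 0.5036 -0.0653  0.033 ] [ 0.4992 -0.0699  0.033 ]
200 [0.4435 0.0884 0.026 ] [0.4417 0.0963 0.026 ]
100 [0.4734 0.2999 0.021 ] [0.4719 0.3065 0.021 ]
50 [ 0.4462 -0.3379  0.0165] [ 0.4473 -0.3306  0.0165]
mark [ 0.6447 -0.151   0.012 ]
mark [ 0.6318 -0.0742  0.012 ]
mark [ 0.6188 -0.0006  0.012 ]
mark [0.6042 0.0745 0.012 ]
handle [ 0.6466 -0.2116  0.03  ]
{'fx': 325.0417390473503, 'fy': 325.0417390473503, 'cx': 283.3756272891772, 'cy': 209.74466379740892, 'R': array([[ 0.3538,  0.9353, -0.0008],
       [ 0.8887, -0.3359,  0.3122],
       [ 0.2917, -0.1112, -0.95  ]]), 't': array([-0.5497, -0.042 ,  0.381 ])}
```

View pics/crop.png

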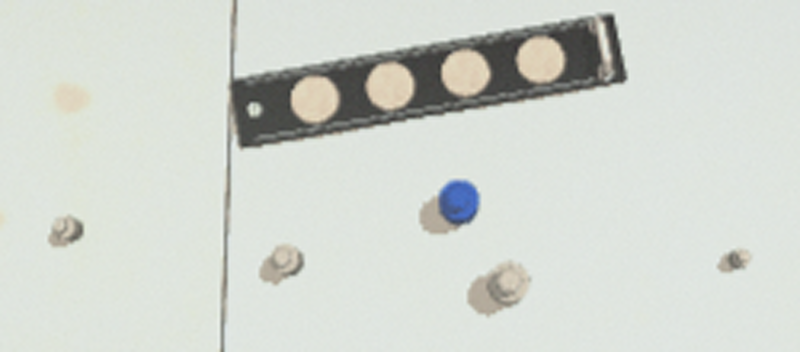

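The crop confirms the choice: four steel weights, with the blue one standing apart, and the handle at the right end of the tray. I'll add a move calculator and head for a spot above the 100, turning the jaws across the row.

```bash
cat >> h.py <<'E'
from scipy.spatial.transform import Rotation as Ro
def mv(pos,yaw=10.2):
    o=sensors.get_obs();R=Ro.from_euler('xyz',o["tcp_rot"],degrees=True)
    r=(R.inv()*Ro.from_euler('xyz',[180,0,yaw],degrees=True)).as_rotvec()/np.pi
    s=R.inv().apply(np.array(pos)-o["ee_pos"])/.3
    print("shift",s.round(3),"rot",r.round(3),"dist",(np.linalg.norm(s)*.3).round(3),"t",o["time"])
E
python3 - <<'E'
from h import *
mv([.42,.27,.23])
E
```

```text
shift [-0.495  0.989  0.004] rot [-0.    -0.     0.328] dist 0.332 t 0.9
```

Emit:
{"api": "send_rows", "payload": {
  "plan": [
    [[-0.495,0.989,0],[0,0,0.328],-0.18],
    [[-0.495,0.989,0],[0,0,0.328],-0.18],
    [[-0.495,0.989,0],[0,0,0.328],-0.18],
    [[-0.495,0.989,0],[0,0,0.328],-0.18],
    [[-0.495,0.989,0],[0,0,0.328],-0.18],
    [[-0.495,0.989,0],[0,0,0.328],-0.18],
    [[-0.495,0.989,0],[0,0,0.328],-0.18],
    [[-0.495,0.989,0],[0,0,0.328],-0.18],
    [[-0.495,0.989,0],[0,0,0.328],-0.18],
    [[-0.495,0.989,0],[0,0,0.328],-0.18]
  ],
  "force": 30
}}

```text
time: 1.9
ee_pos: [0.4194, 0.2706, 0.2313]
tcp_rot: [-180.0, 0.0, 10.3]
wrist_force: [-0.4, 0.6, -0.6]
opening: 0.0504
```

```bash
cat >> h.py <<'E'
Z={"weight_500_center":.033,"weight_200_center":.026,"weight_100_center":.021,"weight_50_center":.0165,"mark_a":.010,"end_handle":.010}
def look(name,ls=Z):
    k=get_calibration("wrist");im=camera("wrist");cv2.imwrite(f"pics/{name}.png",im)
    for l in ls:
        print(l,[(round(d["p"],2),[round(float(v)) for v in d["point"]],onz(k,d["point"],Z[l])[:2].round(4).tolist()) for d in place_of(l,"wrist")][:4])
    return k,im
E
python3 - <<'E'
from h import *
look("w1")
E
```

```text
weight_500_center []
weight_200_center [(0.9, [279, 317], [0.4458, 0.0941])]
weight_100_center [(0.6, [340, 158], [0.4765, 0.3044])]
weight_50_center []
mark_a [(0.64, [386, 383], [0.6182, 0.0009])]
end_handle []
```

View pics/w1.png

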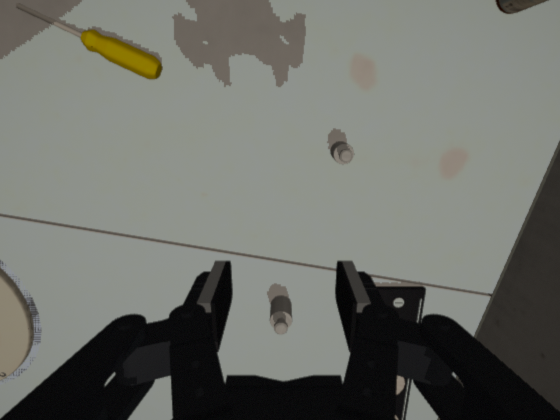

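The wrist picture shows the 100 at (341,153), the 200 at (281,315) and the tray end at (400,300). Next I go above the 100.

Run:
```python
from h import *
mv([.475,.304,.08])
```

```text
shift [ 0.202 -0.077  0.504] rot [-0. -0.  0.] dist 0.165 t 2.25
```

Emit:
{"api": "send_rows", "payload": {
  "plan": [
    [[0.202,-0.077,0.504],[0,0,0],-0.18],
    [[0.202,-0.077,0.504],[0,0,0],-0.18],
    [[0.202,-0.077,0.504],[0,0,0],-0.18],
    [[0.202,-0.077,0.504],[0,0,0],-0.18],
    [[0.202,-0.077,0.504],[0,0,0],-0.18],
    [[0.202,-0.077,0.504],[0,0,0],-0.18]
  ]
}}

```text
time: 2.85
ee_pos: [0.4756, 0.3037, 0.0821]
tcp_rot: [-180.0, -0.1, 10.2]
wrist_force: [0.7, 0.5, 1.2]
opening: 0.0503
```

Run:
```python
from h import *
look("w2",["weight_100_center"])
mv([.475,.304,.08])
```

```text
weight_100_center [(0.74, [284, 222], [0.4757, 0.3078])]
shift [-0.004 -0.001  0.01 ] rot [-0.    -0.001 -0.   ] dist 0.003 t 2.95
```

View pics/w2.png

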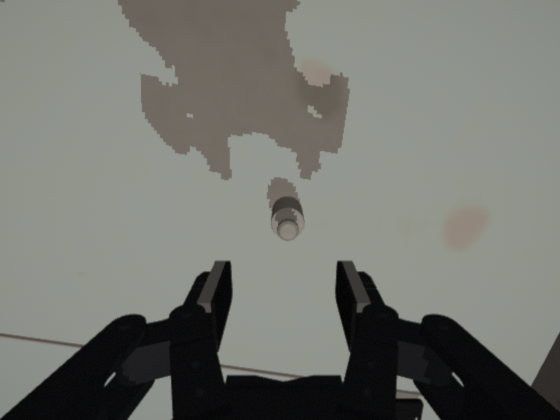

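The 100 sits between the fingers' planes: its knob top is at (288,230) and its body at (287,215).

Run:
```python
from h import *
k=get_calibration("wrist")
print(onz(k,(288,230),.042),onz(k,(288,222),.026),px(k,[.4756,.3037,.021]))
mv([.4765,.3065,.01])
```

```text
[0.47832274 0.31067531 0.042     ] [0.47871164 0.31000686 0.026     ] [281.66480897 227.27401607]
shift [ 0.002 -0.008  0.243] rot [-0.    -0.001 -0.   ] dist 0.073 t 2.95
```

Emit:
{"api": "send_rows", "payload": {
  "plan": [
    [[0.002,-0.015,0.1],[0,0,0],-0.18],
    [[0.002,-0.015,0.18],[0,0,0],-0.18],
    [[0.002,-0.015,0.255],[0,0,0],-0.18],
    [[0.002,-0.015,0.255],[0,0,0],-0.18],
    [[0.002,-0.015,0.255],[0,0,0],0.2],
    [[0.002,-0.015,0.255],[0,0,0],0.4],
    [[0.002,-0.015,0.255],[0,0,0],0.7],
    [[0.002,-0.015,0.255],[0,0,0],1],
    [[0.002,-0.015,0.255],[0,0,0],1],
    [[0.002,-0.015,0.255],[0,0,0],1]
  ],
  "force": 30
}}

```text
time: 3.95
ee_pos: [0.4763, 0.3087, 0.006]
tcp_rot: [-179.9, -0.2, 10.2]
wrist_force: [-1.1, -0.5, 6.3]
opening: 0.0198
```

Run:
```python
from h import *
print(sensors.get_obs()["opening"])
look("w3",["weight_100_center"])
mv([.48,.25,.14])
```

```text
0.019771530881631277
weight_100_center [(0.78, [283, 290], [0.4768, 0.3083])]
shift [-0.021  0.194 -0.447] rot [-0.    -0.001 -0.   ] dist 0.146 t 4.05
```

Emit:
{"api": "send_rows", "payload": {
  "plan": [
    [[0,0,-0.05],[0,0,0],1],
    [[0,0,-0.15],[0,0,0],1],
    [[0,0,-0.3],[0,0,0],1],
    [[0,0,-0.45],[0,0,0],1],
    [[0.1,0.2,-0.45],[0,0,0],1],
    [[0.2,0.4,-0.45],[0,0,0],1],
    [[0.25,0.55,-0.45],[0,0,0],1],
    [[0.28,0.7,-0.45],[0,0,0],1],
    [[0.28,0.8,-0.45],[0,0,0],1],
    [[0.28,0.8,-0.45],[0,0,0],1]
  ]
}}

```text
time: 5.05
ee_pos: [0.6016, 0.0819, 0.14]
tcp_rot: [179.9, -0.1, 9.9]
wrist_force: [0.8, 0.8, -0.4]
opening: 0.0198
```

Run:
```python
from h import *
print(sensors.get_obs())
k,im=look("w4",["weight_100_center","mark_a"])
for n,p in zip("1234",[(.6447,-.151),(.6318,-.0742),(.6188,-.0006),(.6042,.0745)]):print(n,px(k,[*p,.012]).round())
mv([.6188,-.0006,.06])
```

```text
{'time': 5.05, 'q': array([ 7.78112401e+00,  1.18980167e+01,  7.71681259e+00,  8.57530311e+01,
       -6.64497698e-02,  8.78824526e+01]), 'qd': array([-2.0163007 ,  0.67726003,  0.87740068,  0.44442124,  1.79036877,
       -2.15619675]), 'joint_efforts': array([ -1.649483  , -60.42517662,  47.73031354,  -0.24468368,
        -0.27689153,  -0.67362713]), 'ee_pos': array([0.60161054, 0.08187488, 0.13995278]), 'tcp_rot': array([ 1.79931166e+02, -6.32646387e-02,  9.89867129e+00]), 'wrist_force': array([ 0.83190032,  0.82029538, -0.35590589]), 'torque': array([0.0140022 , 0.00517822, 0.00814063]), 'opening': 0.01977452081897572}
weight_100_center [(0.74, [282, 290], [0.6153, -0.0017])]
mark_a [(0.75, [286, 207], [0.606, 0.0745]), (0.58, [288, 343], [0.6339, -0.0695])]
1 [285. 406.]
2 [286. 348.]
3 [286. 284.]
4 [284. 208.]
shift [0.009 0.297 0.265] rot [-0.    -0.    -0.001] dist 0.119 t 5.2
```

View pics/w4.png

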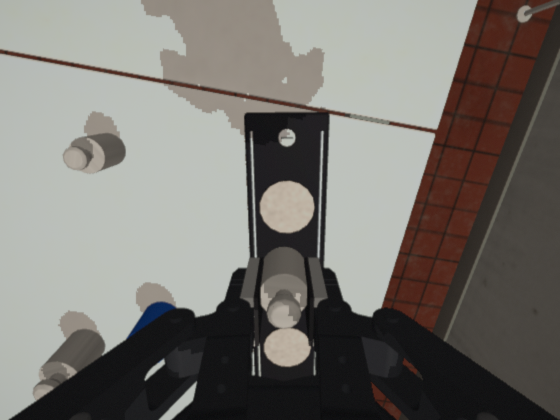

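The wrist picture shows free marks at (287,207) and (287,347), matching the predicted positions to about 2 px. The 100 hangs straight in the grip.

Emit:
{"api": "send_rows", "payload": {
  "plan": [
    [[0.009,0.15,0],[0,0,0],1],
    [[0.009,0.25,0.1],[0,0,0],1],
    [[0.009,0.297,0.2],[0,0,0],1],
    [[0.009,0.297,0.3],[0,0,0],1],
    [[0.009,0.297,0.36],[0,0,0],1],
    [[0.009,0.297,0.36],[0,0,0],1]
  ]
}}

```text
time: 5.8
ee_pos: [0.6168, 0.0012, 0.0281]
tcp_rot: [-179.9, 0.3, 10.3]
wrist_force: [-0.4, -0.1, -0.9]
opening: 0.0196
```

Run:
```python
from h import *
mv([.6189,-.0009,.018])
print(sensors.get_obs()["wrist_force"])
```

```text
shift [0.006 0.008 0.034] rot [-0.     0.001  0.   ] dist 0.011 t 5.8
[-0.38745184 -0.14167854 -0.88096841]
```

Emit:
{"api": "send_rows", "payload": {
  "plan": [
    [[0.006,0.008,0.01],[0,0,0],1],
    [[0.006,0.008,0.02],[0,0,0],1],
    [[0.006,0.008,0.034],[0,0,0],1],
    [[0.006,0.008,0.034],[0,0,0],1],
    [[0.006,0.008,0.034],[0,0,0],1]
  ]
}}

```text
time: 6.3
ee_pos: [0.621, -0.0026, 0.0207]
tcp_rot: [180.0, -0.0, 10.2]
wrist_force: [-0.3, 0.2, -0.7]
opening: 0.0195
```

Run:
```python
from h import *
mv([.6189,-.0009,.018])
```

```text
shift [-0.006 -0.007  0.009] rot [ 0. -0. -0.] dist 0.004 t 6.3
```

Emit:
{"api": "send_rows", "payload": {
  "plan": [
    [[-0.006,-0.007,0.004],[0,0,0],1],
    [[-0.006,-0.007,0.009],[0,0,0],1],
    [[-0.006,-0.007,0.009],[0,0,0],1]
  ]
}}

```text
time: 6.6
ee_pos: [0.6187, -0.0008, 0.018]
tcp_rot: [-180.0, -0.0, 10.2]
wrist_force: [-1.5, 1.8, 2.0]
opening: 0.02
```

Emit:
{"api": "send_rows", "payload": {
  "plan": [
    [[0,0,0.002],[0,0,0],0.4],
    [[0,0,0.002],[0,0,0],0.2],
    [[0,0,0.002],[0,0,0],-0.18],
    [[0,0,0.002],[0,0,0],-0.18],
    [[0,0,-0.08],[0,0,0],-0.18],
    [[0,0,-0.2],[0,0,0],-0.18],
    [[0,0,-0.35],[0,0,0],-0.18],
    [[0,0,-0.4],[0,0,0],-0.18],
    [[0,0,-0.4],[0,0,0],-0.18]
  ]
}}

```text
time: 7.5
ee_pos: [0.6201, -0.0009, 0.1408]
tcp_rot: [179.9, -0.3, 10.2]
wrist_force: [0.2, -0.3, 1.1]
opening: 0.0504
```

Run:
```python
from h import *
k,im=look("w5",["weight_100_center","weight_200_center","mark_a"])
mv([.442,.093,.10])
```

```text
weight_100_center [(0.73, [280, 204], [0.6188, -0.0031])]
weight_200_center [(0.56, [67, 33], [0.4478, 0.0968])]
mark_a [(0.96, [280, 196], [0.6176, 0.0003]), (0.77, [284, 272], [0.6344, -0.0718]), (0.74, [282, 107], [0.6066, 0.0744]), (0.65, [283, 341], [0.6479, -0.1503])]
shift [-0.522 -0.412  0.121] rot [-0.     0.001 -0.   ] dist 0.203 t 7.7
```

View pics/w5.png

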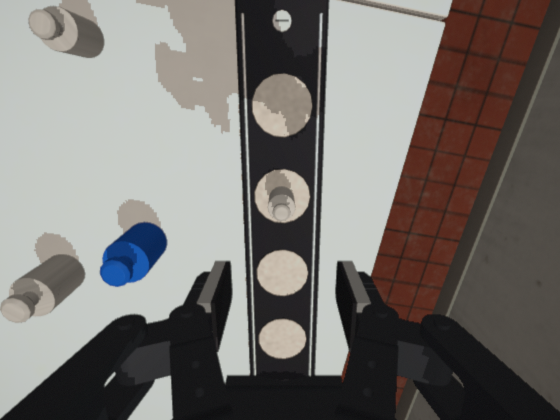

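The picture shows the 100 upright near the centre of its mark at (281,204). The free marks are at (282,104), (283,272) and (283,340). Next is the 200.

Emit:
{"api": "send_rows", "payload": {
  "plan": [
    [[-0.515,-0.415,0.12],[0,0,0],-0.1],
    [[-0.515,-0.415,0.12],[0,0,0],-0.1],
    [[-0.515,-0.415,0.12],[0,0,0],-0.1],
    [[-0.515,-0.415,0.12],[0,0,0],-0.1],
    [[-0.515,-0.415,0.12],[0,0,0],-0.1],
    [[-0.515,-0.415,0.12],[0,0,0],-0.1],
    [[-0.515,-0.415,0.12],[0,0,0],-0.1]
  ]
}}

```text
time: 8.4
ee_pos: [0.4453, 0.0942, 0.1015]
tcp_rot: [180.0, -0.0, 10.2]
wrist_force: [0.5, 0.4, 0.7]
opening: 0.0468
```

```bash
cat >> h.py <<'E'
def knob(k,im,X,h,r=30):
    "circle of the knob top near its expected place"
    c=px(k,[X[0],X[1],h]).astype(int);print("expected knob px",c)
    return c
E
python3 - <<'E'
from h import *
k,im=look("w6",["weight_200_center"])
print(sensors.get_obs()["ee_pos"],px(k,[.444,.094,.052]))
cv2.imwrite("pics/w6c.png",im[100:350,180:400])
mv([.4445,.095,.008])
E
```

```text
weight_200_center [(0.6, [284, 217], [0.4455, 0.0967])]
[0.44556923 0.09399178 0.10157606] [280.70228804 233.96400205]
shift [-0.003 -0.004  0.312] rot [ 0.  0. -0.] dist 0.094 t 8.5
```

View pics/w6c.png

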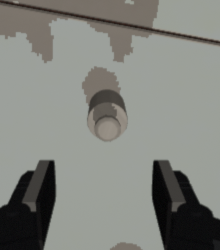

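The crop shows the 200's knob at full-picture (287,227), between the jaws. The network and the knob agree to about 2 mm, so I descend and grip.

Emit:
{"api": "send_rows", "payload": {
  "plan": [
    [[0.003,-0.01,0.1],[0,0,0],-0.1],
    [[0.003,-0.01,0.2],[0,0,0],-0.1],
    [[0.003,-0.01,0.312],[0,0,0],-0.1],
    [[0.003,-0.01,0.312],[0,0,0],-0.1],
    [[0.003,-0.01,0.312],[0,0,0],0.15],
    [[0.003,-0.01,0.312],[0,0,0],0.35],
    [[0.003,-0.01,0.312],[0,0,0],0.7],
    [[0.003,-0.01,0.312],[0,0,0],1],
    [[0.003,-0.01,0.312],[0,0,0],1]
  ],
  "force": 40
}}

```text
time: 9.4
ee_pos: [0.4465, 0.0976, 0.0101]
tcp_rot: [180.0, -0.2, 10.2]
wrist_force: [0.9, -1.5, 6.7]
opening: 0.0254
```

Run:
```python
from h import *
print(sensors.get_obs()["ee_pos"])
k,im=look("w7",["weight_200_center"])
print(sensors.get_obs()["opening"])
mv([.6333,-.074,.14])
```

```text
[0.4465171  0.09762493 0.01012089]
weight_200_center [(0.61, [282, 290], [0.4462, 0.0977])]
0.025597638302546476
shift [ 0.513  0.673 -0.431] rot [ 0.    -0.001 -0.   ] dist 0.285 t 9.5
```

Emit:
{"api": "send_rows", "payload": {
  "plan": [
    [[0,0,-0.05],[0,0,0],1],
    [[0,0,-0.15],[0,0,0],1],
    [[0,0,-0.3],[0,0,0],1],
    [[0,0,-0.43],[0,0,0],1],
    [[0.13,0.17,-0.43],[0,0,0],1],
    [[0.25,0.33,-0.43],[0,0,0],1],
    [[0.37,0.49,-0.43],[0,0,0],1],
    [[0.47,0.62,-0.43],[0,0,0],1],
    [[0.513,0.673,-0.43],[0,0,0],1],
    [[0.513,0.673,-0.43],[0,0,0],1]
  ]
}}

```text
time: 10.5
ee_pos: [0.6348, -0.0778, 0.1349]
tcp_rot: [180.0, 0.1, 10.0]
wrist_force: [-0.5, 1.7, -2.6]
opening: 0.0254
```

Emit:
{"api": "send_rows", "payload": {
  "plan": [
    [[0,0,0.1],[0,0,0],1],
    [[0,0,0.2],[0,0,0],1],
    [[0,0,0.3],[0,0,0],1],
    [[0,0,0.36],[0,0,0],1],
    [[0,0,0.36],[0,0,0],1],
    [[0,0,0.36],[0,0,0],1]
  ]
}}

```text
time: 11.1
ee_pos: [0.6323, -0.0739, 0.0301]
tcp_rot: [180.0, -0.0, 10.2]
wrist_force: [0.1, 0.4, -1.2]
opening: 0.0254
```

Run:
```python
from h import *
print(sensors.get_obs()["ee_pos"],sensors.get_obs()["opening"])
mv([.6333,-.074,.022])
```

```text
[ 0.63230325 -0.07385001  0.03009615] 0.025396610666979725
shift [0.003 0.001 0.027] rot [ 0. -0. -0.] dist 0.008 t 11.1
```

Emit:
{"api": "send_rows", "payload": {
  "plan": [
    [[0.003,0,0.012],[0,0,0],1],
    [[0.003,0,0.02],[0,0,0],1],
    [[0.003,0,0.026],[0,0,0],1],
    [[0.003,0,0.026],[0,0,0],1]
  ]
}}

```text
time: 11.5
ee_pos: [0.6336, -0.0739, 0.0222]
tcp_rot: [180.0, -0.1, 10.2]
wrist_force: [0.0, 1.2, 2.6]
opening: 0.0256
```

Emit:
{"api": "send_rows", "payload": {
  "plan": [
    [[0,0,0.002],[0,0,0],0.3],
    [[0,0,0.002],[0,0,0],0.1],
    [[0,0,0.002],[0,0,0],-0.18],
    [[0,0,0.002],[0,0,0],-0.18],
    [[0,0,-0.08],[0,0,0],-0.18],
    [[0,0,-0.2],[0,0,0],-0.18],
    [[0,0,-0.35],[0,0,0],-0.18],
    [[0,0,-0.4],[0,0,0],-0.18],
    [[0,0,-0.4],[0,0,0],-0.18]
  ]
}}

```text
time: 12.4
ee_pos: [0.6344, -0.0741, 0.1445]
tcp_rot: [179.9, -0.3, 10.2]
wrist_force: [-0.3, 0.0, -0.3]
opening: 0.0504
```

Run:
```python
from h import *
k,im=look("w8",["weight_100_center","weight_200_center","mark_a","weight_500_center"])
mv([.42,-.116,.12])
```

```text
weight_100_center [(0.91, [278, 110], [0.6183, -0.0016])]
weight_200_center [(0.93, [281, 208], [0.6339, -0.079])]
mark_a [(0.82, [278, 105], [0.6174, 0.002]), (0.74, [283, 195], [0.6349, -0.0717]), (0.56, [279, 271], [0.6444, -0.1477])]
weight_500_center [(0.56, [24, 208], [0.4265, -0.1141])]
shift [-0.721  0.014  0.066] rot [-0.     0.001 -0.   ] dist 0.217 t 12.65
```

Emit:
{"api": "send_rows", "payload": {
  "plan": [
    [[-0.715,0.014,0.06],[0,0,0],-0.41],
    [[-0.715,0.014,0.06],[0,0,0],-0.41],
    [[-0.715,0.014,0.06],[0,0,0],-0.41],
    [[-0.715,0.014,0.06],[0,0,0],-0.41],
    [[-0.715,0.014,0.06],[0,0,0],-0.41],
    [[-0.715,0.014,0.06],[0,0,0],-0.41],
    [[-0.715,0.014,0.06],[0,0,0],-0.41],
    [[-0.715,0.014,0.06],[0,0,0],-0.41]
  ]
}}

```text
time: 13.45
ee_pos: [0.4236, -0.1157, 0.123]
tcp_rot: [-180.0, 0.0, 10.2]
wrist_force: [-0.1, 0.1, 0.9]
opening: 0.0601
```

Run:
```python
from h import *
print(sensors.get_obs()["ee_pos"])
k,im=look("w9",["weight_500_center"])
print(px(k,[.42,-.116,.066]))
cv2.imwrite("pics/w9c.png",im[60:360,130:430])
mv([.42,-.116,.012])
```

```text
[ 0.42359048 -0.11574861  0.12301569]
weight_500_center [(0.83, [400, 169], [0.5012, -0.0671]), (0.58, [287, 210], [0.4259, -0.1122])]
[277.37595203 229.05844225]
shift [-0.011 -0.001  0.37 ] rot [-0.  0.  0.] dist 0.111 t 13.55
```

View pics/w9c.png

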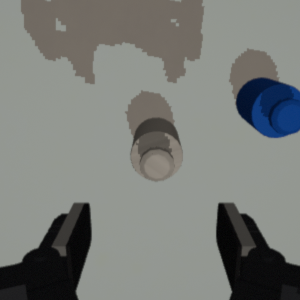

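The crop shows the steel 500's knob at full-picture (287,225), and the blue one at (410,175) is clear of the fingers.

Emit:
{"api": "send_rows", "payload": {
  "plan": [
    [[0.009,-0.009,0.12],[0,0,0],-0.41],
    [[0.009,-0.009,0.24],[0,0,0],-0.41],
    [[0.009,-0.009,0.36],[0,0,0],-0.41],
    [[0.009,-0.009,0.37],[0,0,0],-0.41],
    [[0.009,-0.009,0.37],[0,0,0],-0.1],
    [[0.009,-0.009,0.37],[0,0,0],0.1],
    [[0.009,-0.009,0.37],[0,0,0],0.4],
    [[0.009,-0.009,0.37],[0,0,0],1],
    [[0.009,-0.009,0.37],[0,0,0],1]
  ],
  "force": 60
}}

```text
time: 14.45
ee_pos: [0.4262, -0.1131, 0.0145]
tcp_rot: [179.9, -0.2, 10.2]
wrist_force: [-2.2, 0.6, 7.2]
opening: 0.0356
```

Run:
```python
from h import *
print(sensors.get_obs()["ee_pos"])
k,im=look("w10",["weight_500_center"])
print(sensors.get_obs()["opening"])
mv([.6463,-.149,.15])
```

```text
[ 0.42618213 -0.11309214  0.01445727]
weight_500_center [(0.69, [484, 224], [0.5018, -0.0665]), (0.58, [285, 294], [0.4273, -0.1131])]
0.03496268159951313
shift [ 0.702  0.248 -0.449] rot [ 0.    -0.001 -0.   ] dist 0.261 t 14.55
```

Emit:
{"api": "send_rows", "payload": {
  "plan": [
    [[0,0,-0.05],[0,0,0],1],
    [[0,0,-0.15],[0,0,0],1],
    [[0,0,-0.3],[0,0,0],1],
    [[0,0,-0.45],[0,0,0],1],
    [[0.15,0.05,-0.45],[0,0,0],1],
    [[0.3,0.1,-0.45],[0,0,0],1],
    [[0.45,0.16,-0.45],[0,0,0],1],
    [[0.6,0.21,-0.45],[0,0,0],1],
    [[0.702,0.248,-0.45],[0,0,0],1],
    [[0.702,0.248,-0.45],[0,0,0],1]
  ]
}}

```text
time: 15.55
ee_pos: [0.6482, -0.1492, 0.1446]
tcp_rot: [-180.0, 0.1, 10.2]
wrist_force: [-1.8, 1.3, -4.8]
opening: 0.0352
```

Emit:
{"api": "send_rows", "payload": {
  "plan": [
    [[0,0,0.1],[0,0,0],1],
    [[0,0,0.2],[0,0,0],1],
    [[0,0,0.3],[0,0,0],1],
    [[0,0,0.37],[0,0,0],1],
    [[0,0,0.37],[0,0,0],1],
    [[0,0,0.37],[0,0,0],1]
  ]
}}

```text
time: 16.15
ee_pos: [0.6452, -0.1488, 0.0373]
tcp_rot: [180.0, -0.0, 10.2]
wrist_force: [0.2, 0.2, -3.8]
opening: 0.0355
```

Run:
```python
from h import *
mv([.6463,-.149,.0265])
```

```text
shift [0.003 0.001 0.036] rot [ 0. -0. -0.] dist 0.011 t 16.15
```

Emit:
{"api": "send_rows", "payload": {
  "plan": [
    [[0.003,0,0.015],[0,0,0],1],
    [[0.003,0,0.027],[0,0,0],1],
    [[0.003,0,0.034],[0,0,0],1],
    [[0.003,0,0.034],[0,0,0],1]
  ]
}}

```text
time: 16.55
ee_pos: [0.6465, -0.1487, 0.0266]
tcp_rot: [180.0, -0.0, 10.2]
wrist_force: [-0.3, -0.1, -2.4]
opening: 0.0353
```

Emit:
{"api": "send_rows", "payload": {
  "plan": [
    [[0,0,0.003],[0,0,0],1],
    [[0,0,0.005],[0,0,0],1],
    [[0,0,0.005],[0,0,0],1]
  ]
}}

```text
time: 16.85
ee_pos: [0.6465, -0.1487, 0.0266]
tcp_rot: [180.0, -0.1, 10.2]
wrist_force: [-4.4, 0.2, 7.8]
opening: 0.0351
```

Contact. I release, lift and look.

Emit:
{"api": "send_rows", "payload": {
  "plan": [
    [[0,0,0],[0,0,0],0.1],
    [[0,0,0],[0,0,0],-0.1],
    [[0,0,0],[0,0,0],-0.3],
    [[0,0,0],[0,0,0],-0.3],
    [[0,0,-0.08],[0,0,0],-0.3],
    [[0,0,-0.2],[0,0,0],-0.3],
    [[0,0,-0.35],[0,0,0],-0.3],
    [[0,0,-0.4],[0,0,0],-0.3],
    [[0,0,-0.4],[0,0,0],-0.3]
  ]
}}

```text
time: 17.75
ee_pos: [0.6475, -0.1489, 0.1479]
tcp_rot: [179.9, -0.3, 10.2]
wrist_force: [0.5, 0.4, 0.4]
opening: 0.0556
```

Run:
```python
from h import *
k,im=look("w11")
mv([.4465,-.332,.10])
```

```text
weight_500_center [(0.92, [104, 64], [0.5009, -0.0672]), (0.78, [282, 206], [0.6473, -0.1513])]
weight_200_center [(0.8, [279, 105], [0.6315, -0.0727])]
weight_100_center []
weight_50_center [(0.83, [59, 336], [0.4495, -0.3336])]
mark_a []
end_handle [(0.6, [285, 253], [0.66, -0.2037])]
shift [-0.761  0.485  0.145] rot [-0.     0.001 -0.   ] dist 0.274 t 18.1
```

View pics/w11.png

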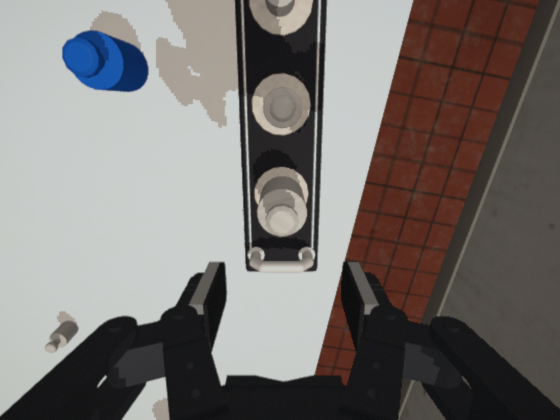

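The picture shows the 500 at (281,210) next to the handle at (282,262), and the 200 centred at (281,104). The 50 is at (62,335). I'll fetch it now.

Emit:
{"api": "send_rows", "payload": {
  "plan": [
    [[-0.755,0.485,0.15],[0,0,0],0],
    [[-0.755,0.485,0.15],[0,0,0],0],
    [[-0.755,0.485,0.15],[0,0,0],0],
    [[-0.755,0.485,0.15],[0,0,0],0],
    [[-0.755,0.485,0.15],[0,0,0],0],
    [[-0.755,0.485,0.15],[0,0,0],0],
    [[-0.755,0.485,0.15],[0,0,0],0],
    [[-0.755,0.485,0.15],[0,0,0],0],
    [[-0.755,0.485,0.15],[0,0,0],0]
  ]
}}

```text
time: 19.0
ee_pos: [0.4496, -0.3313, 0.0996]
tcp_rot: [-180.0, -0.0, 10.2]
wrist_force: [0.2, 1.2, -0.1]
opening: 0.0426
```

Run:
```python
from h import *
print(sensors.get_obs()["ee_pos"])
k,im=look("w12",["weight_50_center"])
print(px(k,[.4475,-.333,.033]))
cv2.imwrite("pics/w12c.png",im[100:350,180:400])
mv([.4475,-.333,.004])
```

```text
[ 0.44963394 -0.33126578  0.09956135]
weight_50_center [(0.6, [284, 220], [0.4512, -0.3338])]
[279.24622055 226.24255869]
shift [-0.009  0.005  0.319] rot [ 0. -0.  0.] dist 0.096 t 19.1
```

View pics/w12c.png

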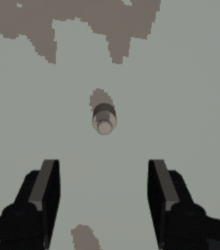

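The 50's knob is at full-picture (285,224), so the estimate is (0.451, -0.3325).

Emit:
{"api": "send_rows", "payload": {
  "plan": [
    [[0.004,0.005,0.12],[0,0,0],0],
    [[0.004,0.005,0.23],[0,0,0],0],
    [[0.004,0.005,0.31],[0,0,0],0],
    [[0.004,0.005,0.318],[0,0,0],0],
    [[0.004,0.005,0.318],[0,0,0],0.2],
    [[0.004,0.005,0.318],[0,0,0],0.4],
    [[0.004,0.005,0.318],[0,0,0],0.6],
    [[0.004,0.005,0.318],[0,0,0],1],
    [[0.004,0.005,0.318],[0,0,0],1]
  ],
  "force": 25
}}

```text
time: 20.0
ee_pos: [0.4513, -0.3337, 0.0059]
tcp_rot: [179.9, -0.1, 10.2]
wrist_force: [0.3, 2.0, 7.5]
opening: 0.0155
```

Run:
```python
from h import *
print(sensors.get_obs()["ee_pos"])
k,im=look("w13",["weight_50_center"])
print(sensors.get_obs()["opening"])
mv([.606,.0735,.14])
```

```text
[ 0.45133569 -0.33366034  0.00592648]
weight_50_center [(0.9, [282, 283], [0.4513, -0.3334])]
0.015468470355365655
shift [ 0.748 -1.244 -0.448] rot [ 0.001 -0.001 -0.   ] dist 0.456 t 20.1
```

Emit:
{"api": "send_rows", "payload": {
  "plan": [
    [[0,0,-0.05],[0,0,0],1],
    [[0,0,-0.15],[0,0,0],1],
    [[0,0,-0.3],[0,0,0],1],
    [[0,0,-0.45],[0,0,0],1],
    [[0.08,-0.13,-0.45],[0,0,0],1],
    [[0.15,-0.25,-0.45],[0,0,0],1],
    [[0.23,-0.38,-0.45],[0,0,0],1],
    [[0.3,-0.5,-0.45],[0,0,0],1],
    [[0.37,-0.62,-0.45],[0,0,0],1],
    [[0.37,-0.62,-0.45],[0,0,0],1]
  ]
}}

```text
time: 21.1
ee_pos: [0.5279, -0.1266, 0.1404]
tcp_rot: [-180.0, -0.1, 10.4]
wrist_force: [-0.1, -0.4, -1.2]
opening: 0.0155
```

Emit:
{"api": "send_rows", "payload": {
  "plan": [
    [[0.08,-0.13,0],[0,0,0],1],
    [[0.15,-0.25,0],[0,0,0],1],
    [[0.23,-0.38,0],[0,0,0],1],
    [[0.3,-0.5,0],[0,0,0],1],
    [[0.378,-0.624,0],[0,0,0],1],
    [[0.378,-0.624,0],[0,0,0],1],
    [[0.378,-0.624,0],[0,0,0],1]
  ]
}}

```text
time: 21.8
ee_pos: [0.6054, 0.0742, 0.1396]
tcp_rot: [180.0, 0.0, 10.3]
wrist_force: [0.6, -0.9, -0.9]
opening: 0.0158
```

Run:
```python
from h import *
print(sensors.get_obs()["opening"])
mv([.606,.0735,.03])
```

```text
0.015756197746101083
shift [0.002 0.002 0.365] rot [0. 0. 0.] dist 0.11 t 21.8
```

Emit:
{"api": "send_rows", "payload": {
  "plan": [
    [[0.002,0.002,0.1],[0,0,0],1],
    [[0.002,0.002,0.2],[0,0,0],1],
    [[0.002,0.002,0.3],[0,0,0],1],
    [[0.002,0.002,0.36],[0,0,0],1],
    [[0.002,0.002,0.375],[0,0,0],1],
    [[0.002,0.002,0.385],[0,0,0],1],
    [[0.002,0.002,0.395],[0,0,0],1],
    [[0.002,0.002,0.395],[0,0,0],1]
  ]
}}

```text
time: 22.6
ee_pos: [0.6065, 0.0731, 0.0216]
tcp_rot: [180.0, -0.1, 10.1]
wrist_force: [0.1, -0.1, -0.3]
opening: 0.0155
```

Emit:
{"api": "send_rows", "payload": {
  "plan": [
    [[0,0,0.006],[0,0,0],1],
    [[0,0,0.012],[0,0,0],1],
    [[0,0,0.012],[0,0,0],1]
  ]
}}

```text
time: 22.9
ee_pos: [0.6065, 0.0734, 0.018]
tcp_rot: [180.0, -0.1, 10.2]
wrist_force: [-0.7, -0.2, 4.1]
opening: 0.0153
```

Emit:
{"api": "send_rows", "payload": {
  "plan": [
    [[0,0,0],[0,0,0],0.5],
    [[0,0,0],[0,0,0],0.3],
    [[0,0,0],[0,0,0],-0.1],
    [[0,0,0],[0,0,0],-0.1],
    [[0,0,-0.08],[0,0,0],-0.1],
    [[0,0,-0.2],[0,0,0],-0.1],
    [[0,0,-0.35],[0,0,0],-0.1],
    [[-0.2,0.2,-0.45],[0,0,0],-0.1],
    [[-0.35,0.25,-0.55],[0,0,0],-0.1],
    [[-0.35,0.25,-0.55],[0,0,0],-0.1]
  ]
}}

```text
time: 23.9
ee_pos: [0.5146, -0.02, 0.1831]
tcp_rot: [180.0, -0.0, 10.2]
wrist_force: [0.7, -0.5, 1.5]
opening: 0.0469
```

Run:
```python
from h import *
k,im=look("w14")
im=camera("top")[160:260,180:380];cv2.imwrite("pics/top1.png",cv2.resize(im,None,fx=3.5,fy=3.5,interpolation=cv2.INTER_CUBIC))
t=get_calibration("top")
for l in list(Z)[:4]:
    print(l,[(round(d["p"],2),onz(t,d["point"],Z[l]+.012)[:2].round(4).tolist()) for d in place_of(l,"top")][:4])
```

```text
weight_500_center [(0.83, [260, 238], [0.5009, -0.0693])]
weight_200_center [(0.93, [390, 266], [0.6381, -0.0794])]
weight_100_center [(0.6, [394, 192], [0.6212, -0.0038])]
weight_50_center [(0.7, [405, 108], [0.6107, 0.0736])]
mark_a [(0.67, [386, 253], [0.6357, -0.0724]), (0.58, [400, 106], [0.6078, 0.0751]), (0.55, [392, 181], [0.6205, 0.0047]), (0.49, [375, 314], [0.645, -0.1495])]
end_handle [(0.71, [391, 181], [0.6198, 0.0049])]
weight_500_center [(0.67, [0.4925, -0.0585]), (0.6, [0.6505, -0.1401]), (0.3, [0.6398, -0.1943])]
weight_200_center [(0.18, [0.6372, -0.1514])]
weight_100_center [(0.47, [0.6257, -0.0655])]
weight_50_center []
```

View pics/w14.png

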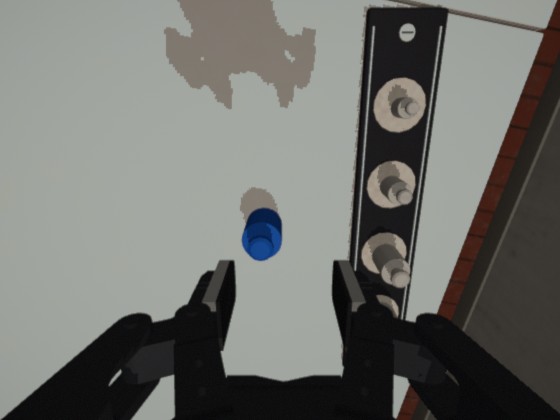

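View pics/top1.png

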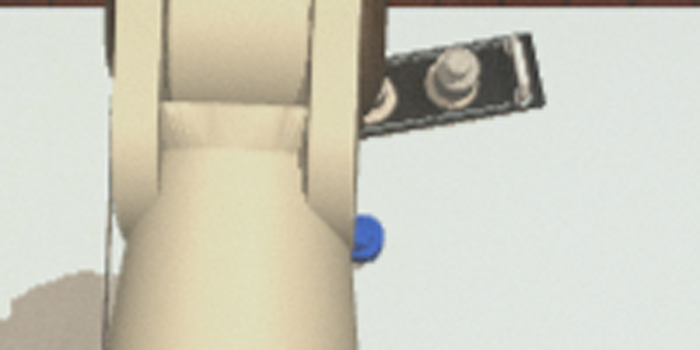

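Run:
```python
from h import *
k=get_calibration("wrist")
for n,p,z,m in[("200",(390,266),.038,(386,253)),("100",(394,192),.033,(392,181)),("50",(405,108),.0285,(400,106))]:
    # mark centre from bright pixels beyond network
    print(n,onz(k,p,z)[:2].round(4),"mark",onz(k,m,.010)[:2].round(4))
for n,p in[("50",(400.5,105)),("100",(391.5,184.5)),("200",(385,255))]:print("mark by eye",n,onz(k,p,.012)[:2].round(4))
```

```text
200 [ 0.6325 -0.0715] mark [ 0.6367 -0.0702]
100 [0.617  0.0009] mark [0.6209 0.0067]
50 [0.6068 0.0746] mark [0.6083 0.0764]
mark by eye 50 [0.6078 0.0772]
mark by eye 100 [0.6207 0.0036]
mark by eye 200 [ 0.6355 -0.0718]
```

All offsets come out at about 7 mm or less, inside the 12 mm tolerance. The gripper is clear, so I hand in.

```bash
python3 -c "
from workcell import bot,sensors
print(sensors.get_obs()['time'],bot.job_done())"
```

```text
the job is handed in; nothing more can be done
24.5 None
```

I set all four weights on the tray marks in order of height, with the 500 g next to the handle, then the 200, 100 and 50 g. I handed the job in at 24.5 s, and no verdict was reported.

- **Setting down:** each weight was lowered until the wrist force showed contact before I released it. None tipped in the pictures.
- **Upright and position:** the last wrist picture shows the 50, 100 and 200 g upright on their marks. They measured about 2 to 4 mm from the mark centres. One network mark reading put the 100 g 7 mm off; the limit is 12 mm.
- **500 g:** only its mark's edge showed in the last wrist picture. I checked it by the gripper position at release, which was within 1 mm of the mark, by the wrist picture right after release, and by the last top view; both show it upright beside the handle.
- **Checks that disagreed:** the top-view networks gave poor results at the end because the arm hid most of the row, so I did not use them.
- **Bystanders:** I never went near the beaker or the vial, but did not measure their positions again. The blue look-alike was not touched.

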